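Select the green filter on the microscope lamp and light it

TASK

On the white microscope lamp box, push the black selector lever round with a fingertip, click by click, until it points at the green filter cap and rests in that click; only then press the red lamp button fully down with a fingertip and let it spring back. Push the lever from one side without gripping it, do not press the button on the way, and leave the jar, the little stain bottle and the slide box standing where they are.

Things in the scene. Friction and masses are not known exactly. Their poses are not given: they have to be found in the camera images.
- lamp_box: white lamp box fixed to the bench, 200 (its x) x 280 (its y) x 60 mm high; origin at the centre of its underside, z up; its position and yaw vary. Its flat top carries the selector, eight filter caps and the button.
- axis (a point): centre of the selector on the box's top face (60 mm above the bench), at x 0, y +40 mm in the box's frame; the selector turns about the vertical through it. Stops lie 12 degrees beyond the first and last click. Between clicks it resists with up to about 0.1 N m (2.2 N at 45 mm from the axis); pushed past half way it snaps by itself into the next click
- selector (a joint): angle of the selector lever in rad, growing clockwise seen from above. Eight clicks (detents) 30 degrees apart, at 0, 0.524, 1.047, ... 3.665 rad; at 0 the lever points 105 degrees to the left (anticlockwise from above) of the box's +x, at 3.665 rad 105 degrees to the right. It starts in the fourth or fifth click, pointing at the white or the black cap.
- aim (a point): imaginary point that the lever points at: in the lever's direction, 80 mm from the axis, at the height of the caps; it lies over a cap's centre when the lever rests in that cap's click. Pushing the lever's left side (seen from the axis outward) turns it clockwise, its right side anticlockwise; more than 1 N on both sides at once counts as gripping
- lever_end (a point): top of the lever's outer end, 58 mm from the axis, 38 mm above the box's top. The black lever is an upright bar, 16 mm wide, reaching from 14 mm behind the axis to 58 mm in front of it, its sides upright from 4 to 35 mm above the box's top (a middle web 8 mm wide stands 3 mm higher), white line on top; under it a round plate, 26 mm radius, 5 mm high
- cap_green: green round filter cap, 24 mm across, 4 mm high, flat on the box's top with its centre 80 mm from the selector's axis, at one of the clicks; origin at the centre of its underside. Eight caps, one per click: white always at the fourth, black always at the fifth, green, red, orange, yellow, blue and violet at the others in any order.
- lamp_button_top (a point): centre of the top of the red push button, 28 mm across, in a black housing on the box's top, at x -55, y -105 mm in the box's frame
- lamp_button (a joint): how far the red button is pressed, m: 0 up, 0.006 fully down; a spring of 5 N at the bottom brings it back
- jar: loose amber specimen jar, 60 mm across, 95 mm high, on the bench to the left of the box (at the box's +y side), 190 to 230 mm from its centre line; origin at the centre of its underside; leave alone
- stain_bottle: loose small amber bottle, 30 mm across, 58 mm high, on the box's top near its far right corner, at about x 70, y -110 mm in the box's frame; origin at the centre of its underside; leave alone
- slide_box: loose blue slide box, 82 x 100 x 28 mm, flat on the bench to the right of the lamp box; origin at the centre of its underside; leave alone

How it is judged:
On the way, in this order (a step that is already met when the one before it is completed fails the run):
1. the lever rests in the click of the green cap (horizontal distance between aim and cap_green below 0.008 m and velocity of joint selector between -0.2 and 0.2 rad/s), for 0.3 s.
2. the lamp button is pressed fully down (value of joint lamp_button above 0.005 m), for 0.05 s.
At the end, for the whole second after the job is handed in: The lever is at rest pointing at the green cap (aim point within 8 mm of the cap's centre, about 6 degrees), the button has been pressed (5 mm or more) after that and is up again (under 1.5 mm), and jar, bottle and slide box stand upright within 20 mm of where they stood (all of step 1 and value of joint lamp_button below 0.0015 m and distance of each of jar, stain_bottle, slide_box from where it was at the start of the episode below 0.02 m and angle between each of jar, stain_bottle, slide_box's own z axis and vertical below 0.2 rad); the robot touches nothing.
It fails at once if the lever is gripped from both sides (more than 1 N on each) (contact force between the fingers and selector_c2 above 1 N and contact force between the fingers and selector_c3 above 1 N).
It fails at once if the button is pressed (over 3 mm) while the lever is not at the green cap (value of joint lamp_button above 0.003 m and not (horizontal distance between aim and cap_green below 0.008 m)).
It fails at once if a bystander is lifted, shifted more than 20 mm or tipped (distance of any of jar, stain_bottle, slide_box from where it was at the start of the episode above 0.02 m or angle between any of jar, stain_bottle, slide_box's own z axis and vertical above 0.4 rad).
It also fails if it takes over 72 s, if anything falls off the work surface, if the arm or the gripper's body presses on something with over 40 N, if the wrist force passes 120 N, or if a joint passes its speed limit or range.

ROBOT

A 7-joint arm with a two-finger parallel gripper is mounted at the origin on the work surface. World frame = base frame: x ahead of the robot, y to its left, z up, the work surface at z = 0. Lengths are in m, angles in rad, forces in N, time in s.
With the tool pointing down it reaches from about 0.425 to 0.925 m from the base axis. Payload 6.8 kg.
Tool frame: the origin (TCP) lies at the very end of the fingers, on their centre line; the grasp point (between the pads) lies 19 mm behind it (r.grip_depth is the distance from the TCP to the grasp point, in m); z points along the fingers, y is the direction in which the jaws open and shut (so a half turn about z gives the same grasp; the last joint's range is limited). The gripper opens to 85 mm and grips with 20 to 120 N. Pads are 22 mm wide; open, the fingers measure 114 mm over their backs; the gripper's body (76 mm by 85 mm) begins 54 mm behind the grasp point. The pads swing forward as they close: fully open they stand 13 mm farther back than shut.
Start: joints at [1.011, 0.477, 0.022, 1.555, -0.011, 1.109, -0.083], TCP at [0.295, -0.607, 0.231] pointing down, gripper open.
Joint ranges: [-2.96, 2.96], [-0.34, 2.1], [-1.41, 1.46], [0.24, 2.44], [-1.37, 4.51], [0.17, 1.92], [-2.96, 2.96]. Speed limits (rad/s): [2.39, 2.39, 3.14, 3.14, 3.14, 3.14, 3.14].

INTERFACE

Orientations are given as a rotation vector (axis times angle).
In Python, from bench import status, eyes, workorder, spotter, r gives the robot as it stands.
- The arm moves only by the tool drive_tool, never from a script. Its argument "commands" is a list of rows, each an object of numbers: "rx", "ry", "rz": the turn, a rotation vector about the world's x, y, z normalised to -1 to 1, where 1 is 8 degrees; "tx", "ty", "tz": the shift along the world's x, y, z normalised to -1 to 1, where 1 is 20 mm; "grip": the closure, from -1 (fully open) to 1 (shut). A call has 1 to 10 rows; each row shifts and turns the commanded pose from where the row before left it; what a row does not reach is not made up. A row lasts 1/8 s, in which the tool goes at most 62.5 mm and 10.7 degrees, less where a joint would pass 70% of its speed; a pose out of reach is approached as far as the arm can. A call with a number of a shift or a turn outside -1 to 1 is refused whole. A call with a gripper value outside its range is refused whole. The fingers move at their own pace and stop on an object; "grip_force" is the grip in N (left out, the last holds). Time passes only in rows, so rows that do not move let the fingers close. It gives the time, the measured TCP pose, the force and the opening at its end, in the units of the state.
- status.get_obs(): the state, without advancing time (a new reading comes with each control period).
- eyes.grab_frame(name): name is "scene" or "top"; returns a dict with "frame" (420x560x3 uint8, blue, green, red), "range_z" (420x560 float32, m along the optical axis (not along the pixel's ray), 0 where there is no reading), "fx", "fy", "cx", "cy" (pixels), "T" (4x4, takes a point from camera to world coordinates). Camera axes: x right, y down, z forward; pixel columns grow to the right and rows downward; lengths in m; the calibration is good to about 2 mm. A picture is of the moment at which its call begins.
- workorder.hand_in(): hands the job in, once; it reports no verdict.
Trained networks look in the newest picture that a camera, given by its name, has taken for a name from the list of things; names that differ only in an ending like _2 or _b are one class to them, and where a whole thing is asked for, a point or a joint stands for the part that bears it (a point fixed in the world has none). Each returns a list of dicts, best first, with "confidence" (0 to 1); they miss things now and then, are a little off and sometimes report something else, mostly with a low value. They report only what shows in the picture. A call takes as long as a camera call.
- spotter.boxes_of(camera, target): "position" ([column, row] as shares, 0 to 1, of the picture: columns of its width, rows of its height, amid what is visible of it).
- spotter.masks_of(camera, target): "mask" (420x560 bool, what is visible of it) and "position" ([column, row] as shares, 0 to 1, of the picture: columns of its width, rows of its height, amid what is visible of it).
The state is a dict: "clock": time; "joints": joint angles; "qvel": joint speeds; "tau": joint torques, N m; "tcp_pos": TCP position; "orientation": TCP orientation; "contact_force": force on the tool from outside, world axes, zero at the start; "moment": the same for the moment, N m; "grip_width": finger opening in m.
Only numpy, scipy, OpenCV 4.12 (cv2) and the standard library are available. Lean on these libraries where they do the work, as an engineer would, in place of code of your own. Each camera call takes 0.05 s, during which the arm holds its last target.

## Working session

There is one attempt and no reset: what is moved stays moved. The work goes in short steps, Python scripts to look and compute and a tool call to move; the robot and the scene stay as the last step left them, time stands still between calls to the robot, and variables do not carry over. Pictures are saved under pics/ and viewed, and the job is handed in when it is done.

Besides the shell and the picture viewer there is one more tool, called after "Request:" by a JSON object that holds its "api" and its "payload". drive_tool: Moves the arm, as the interface text tells. Scaled input: -1 to 1 covers 20 mm each way for a shift and 8 degrees each way for a turn. Its arguments: {"type":"object","properties":{"commands":{"type":"array","items":{"type":"object","properties":{"rx":{"type":"number"},"ry":{"type":"number"},"rz":{"type":"number"},"tx":{"type":"number"},"ty":{"type":"number"},"tz":{"type":"number"},"grip":{"type":"number"}}}},"grip_force":{"type":"number"}},"required":["commands"]}

```bash
ls; mkdir -p pics
python3 - <<'E'
from bench import status, eyes, workorder, spotter, r
import cv2
print(status.get_obs())
for n in("scene","top"):
    f=eyes.grab_frame(n); cv2.imwrite(f"pics/{n}0.png",f["frame"]); print(n,f["T"],f["fx"],f["cx"],f["cy"])
    for t in("cap_green","lever_end","lamp_button_top","lamp_box","stain_bottle","jar","slide_box"):
        b=spotter.boxes_of(n,t)
        for k in b[:2]:
            c,w=k["position"]; print(t,round(k["confidence"],2),round(c*560),round(w*420))
E
```

```text
pics
{'clock': 0.0, 'joints': array([ 1.01090292,  0.47780246,  0.02233285,  1.55645796, -0.01151919,
        1.10925326, -0.08308123]), 'qvel': array([-0.00078091, -0.00273483,  0.0013962 , -0.0010551 , -0.00013859,
        0.00068237, -0.00055592]), 'tau': array([ 1.11171266e-03, -5.96448255e+01,  1.60849527e+00, -2.81197035e+01,
        1.24514621e-02,  9.42467042e-03, -1.96155275e-05]), 'tcp_pos': array([ 0.29443341, -0.6067525 ,  0.23032122]), 'orientation': array([-3.06008764e+00, -7.03327990e-01,  8.02082047e-04]), 'contact_force': array([-0.09633019,  0.36795079, -0.1956149 ]), 'moment': array([-0.02256567, -0.00427958,  0.03711303]), 'grip_width': 0.08527940971053224}
scene [[-0.76432416  0.5124727  -0.39138257  0.98357805]
 [ 0.64475472  0.59795497 -0.47617351  0.50117848]
 [-0.00999677 -0.61629667 -0.78745062  0.89096088]
 [ 0.          0.          0.          1.        ]] 521.2660718149518 280.31549811183214 208.80498682791347
lever_end 0.65 255 194
lamp_button_top 0.64 220 144
lamp_box 0.86 247 200
stain_bottle 0.74 178 182
jar 0.71 323 246
slide_box 0.97 147 169
slide_box 0.59 178 180
top [[ 0.00573759 -0.9868985   0.16124031  0.45148511]
 [-0.9999539  -0.00690387 -0.00667385  0.0198341 ]
 [ 0.00769959 -0.16119459 -0.98689261  0.99489269]
 [ 0.          0.          0.          1.        ]] 473.6136213370223 280.44009277474265 207.2486828117332
cap_green 0.51 334 182
lever_end 0.84 315 212
lamp_button_top 0.63 392 223
lamp_box 0.82 331 214
stain_bottle 0.6 376 158
jar 0.95 227 233
jar 0.68 391 224
slide_box 0.61 428 168
```

Run:
```python
import cv2
a=cv2.imread("pics/top0.png")[100:310,190:470]; cv2.imwrite("pics/topc.png",cv2.resize(a,None,fx=2.8,fy=2.8,interpolation=cv2.INTER_CUBIC))
```

```text
(no output)
```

View pics/topc.png

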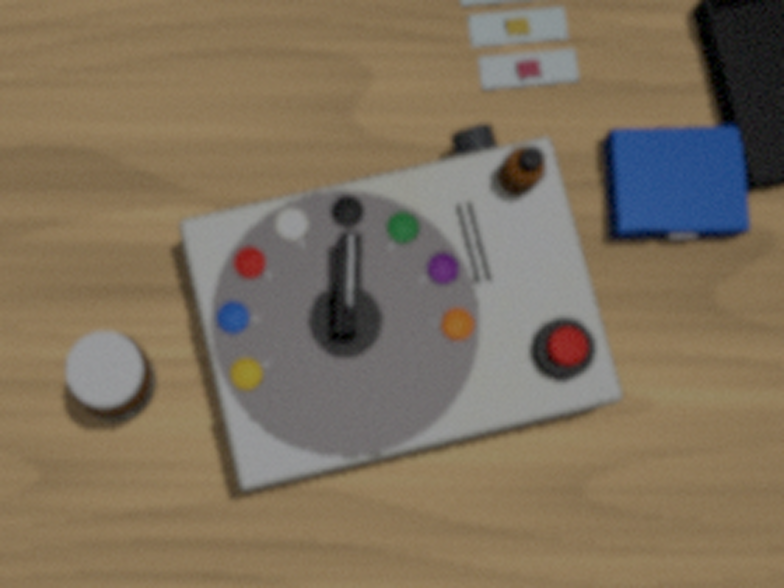

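View pics/scene0.png

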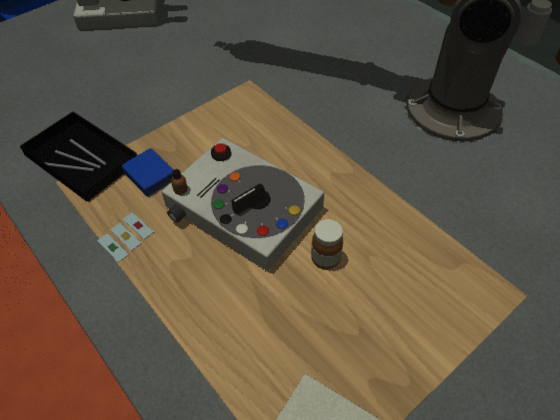

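The top view shows the lever pointing at the black cap (crop 347,210). The green cap (402,227) is one click clockwise, and the button is at (568,345). I'll fit the box pose from the caps.

```bash
cat > h.py <<'E'
import numpy as np
def ray(f,u,v,z):
    T=f["T"]; d=T[:3,:3]@np.array([(u-f["cx"])/f["fx"],(v-f["cy"])/f["fy"],1]); o=T[:3,3]
    return o+d*(z-o[2])/d[2]
E
python3 - <<'E'
from bench import status, eyes, spotter, r
from h import *
from scipy.optimize import least_squares
f=eyes.grab_frame("top")
pts=[(246,373),(233,317),(250,262),(292,223),(347,210),(402,227),(443,268),(457,324)]
W=np.array([ray(f,190+a/2.8,100+b/2.8,.064)[:2] for a,b in pts])
ang=np.radians(105-30*np.arange(8))
fun=lambda p:(p[:2]+.08*np.c_[np.cos(ang+p[2]),np.sin(ang+p[2])]-W).ravel()
s=least_squares(fun,[.5,-.07,.1]);x,y,t=s.x
print(s.x,np.degrees(t),np.abs(s.fun).max())
R=np.array([[np.cos(t),-np.sin(t)],[np.sin(t),np.cos(t)]])
A=s.x[:2]
print("green",A+.08*np.array([np.cos(ang[5]+t),np.sin(ang[5]+t)]))
B=A-R@[0,.04];print("box",B,"button exp",B+R@[-.055,-.105])
bu,bv=190+568/2.8,100+345/2.8
print("bottle",B+R@[.07,-.11])
D=f["range_z"]
def d3(u,v):
    T=f["T"];z=D[int(round(v)),int(round(u))];return T[:3,:3]@(z*np.array([(u-f["cx"])/f["fx"],(v-f["cy"])/f["fy"],1]))+T[:3,3]
print("button depth",d3(bu,bv)); print("boxtop",d3(190+530/2.8,100+260/2.8))
print("bottle top", d3(190+530/2.8,100+160/2.8))
for a,b in[(353,235),(348,300)]: print("lever",ray(f,190+a/2.8,100+b/2.8,.098),d3(190+a/2.8,100+b/2.8))
m=spotter.masks_of("top","lamp_button_top")
g=eyes.grab_frame("scene")
print("scene button",ray(g,220,148,.085), ray(g,217.5,204,.064))
E
```

```text
[ 0.58964868 -0.05180042  0.23661481] 13.5570299529822 0.0005260299039622218
green [ 0.65790147 -0.09353239]
box [ 0.59902521 -0.0906859 ] button exp [ 0.57017104 -0.20565302]
bottle [ 0.69286024 -0.18121207]
button depth [ 0.57053473 -0.20499966  0.08315379]
boxtop [ 0.63484416 -0.18518704  0.06070184]
bottle top [ 0.69416405 -0.1753657   0.11435049]
lever [ 0.64423879 -0.0549363   0.098     ] [ 0.64423172 -0.05493356  0.09803288]
lever [ 0.59868155 -0.05121441  0.098     ] [ 0.59866818 -0.05120796  0.09808144]
scene button [ 0.57436982 -0.19887621  0.085     ] [ 0.66150743 -0.09145254  0.064     ]
```

Request:
{"api": "drive_tool", "payload": {"commands": [{"tx": 0.57,"ty": 1,"rz": -0.5,"grip": 1},{"tx": 0.57,"ty": 1,"rz": -0.5,"grip": 1},{"tx": 0.57,"ty": 1,"rz": -0.5,"grip": 1},{"tx": 0.57,"ty": 1,"rz": -0.5,"grip": 1},{"tx": 0.57,"ty": 1,"rz": -0.5,"grip": 1},{"tx": 0.57,"ty": 1,"rz": -0.5,"grip": 1},{"tx": 0.57,"ty": 1,"rz": -0.5,"grip": 1},{"tx": 0.57,"ty": 1,"rz": -0.5,"grip": 1},{"tx": 0.57,"ty": 1,"rz": -0.5,"grip": 1},{"tx": 0.57,"ty": 1,"rz": -0.5,"grip": 1}], "grip_force": 40}}

```text
validation failed for argument at $.co...
```

Request:
{"api": "drive_tool", "payload": {"commands": [{"tx": 0.57,"ty": 1,"grip": 1},{"tx": 0.57,"ty": 1,"grip": 1},{"tx": 0.57,"ty": 1,"grip": 1},{"tx": 0.57,"ty": 1,"grip": 1},{"tx": 0.57,"ty": 1,"grip": 1},{"tx": 0.57,"ty": 1,"grip": 1},{"tx": 0.57,"ty": 1,"grip": 1},{"tx": 0.57,"ty": 1,"grip": 1},{"tx": 0.57,"ty": 1,"grip": 1},{"tx": 0.57,"ty": 1,"grip": 1}]}}

```text
validation failed for argument at $.co...
```

Request:
{"api": "drive_tool", "payload": {"commands": [{"tx": 0.57,"ty": 0.99,"tz": 0.0,"rx": 0.0,"ry": 0.0,"rz": -0.5,"grip": 1.0}], "grip_force": 40}}

```text
clock: 1.08
tcp_pos: [0.3044, -0.5888, 0.2312]
orientation: [3.085, 0.589, -0.002]
contact_force: [0.3, 0.6, 1.0]
grip_width: 0.0699
```

Request:
{"api": "drive_tool", "payload": {"commands": [{"tx": 0.57,"ty": 0.99,"tz": 0,"rx": 0,"ry": 0,"rz": -0.5,"grip": 1},{"tx": 0.57,"ty": 0.99,"tz": 0,"rx": 0,"ry": 0,"rz": -0.5,"grip": 1},{"tx": 0.57,"ty": 0.99,"tz": 0,"rx": 0,"ry": 0,"rz": -0.5,"grip": 1},{"tx": 0.57,"ty": 0.99,"tz": 0,"rx": 0,"ry": 0,"rz": -0.5,"grip": 1},{"tx": 0.57,"ty": 0.99,"tz": 0,"rx": 0,"ry": 0,"rz": -0.5,"grip": 1},{"tx": 0.57,"ty": 0.99,"tz": 0,"rx": 0,"ry": 0,"rz": -0.5,"grip": 1},{"tx": 0.57,"ty": 0.99,"tz": 0,"rx": 0,"ry": 0,"rz": -0.5,"grip": 1},{"tx": 0.57,"ty": 0.99,"tz": 0,"rx": 0,"ry": 0,"rz": -0.5,"grip": 1},{"tx": 0.57,"ty": 0.99,"tz": 0,"rx": 0,"ry": 0,"rz": -0.5,"grip": 1},{"tx": 0.57,"ty": 0.99,"tz": 0,"rx": 0,"ry": 0,"rz": -0.5,"grip": 1}]}}

```text
clock: 2.33
tcp_pos: [0.4205, -0.3888, 0.2314]
orientation: [3.102, -0.498, 0.0]
contact_force: [0.1, -0.8, 0.7]
grip_width: -0.0003
```

Request:
{"api": "drive_tool", "payload": {"commands": [{"tx": 0.57,"ty": 0.99,"tz": 0,"rx": 0,"ry": 0,"rz": 0,"grip": 1},{"tx": 0.57,"ty": 0.99,"tz": 0,"rx": 0,"ry": 0,"rz": 0,"grip": 1},{"tx": 0.57,"ty": 0.99,"tz": 0,"rx": 0,"ry": 0,"rz": 0,"grip": 1},{"tx": 0.57,"ty": 0.99,"tz": 0,"rx": 0,"ry": 0,"rz": 0,"grip": 1},{"tx": 0.57,"ty": 0.99,"tz": 0,"rx": 0,"ry": 0,"rz": 0,"grip": 1},{"tx": 0.57,"ty": 0.99,"tz": 0,"rx": 0,"ry": 0,"rz": 0,"grip": 1},{"tx": 0.57,"ty": 0.99,"tz": 0,"rx": 0,"ry": 0,"rz": 0,"grip": 1},{"tx": 0.57,"ty": 0.99,"tz": 0,"rx": 0,"ry": 0,"rz": 0,"grip": 1},{"tx": 0.57,"ty": 0.99,"tz": 0,"rx": 0,"ry": 0,"rz": 0,"grip": 1},{"tx": 0.57,"ty": 0.99,"tz": 0,"rx": 0,"ry": 0,"rz": 0,"grip": 1}]}}

```text
clock: 3.58
tcp_pos: [0.5345, -0.1908, 0.2315]
orientation: [3.102, -0.495, 0.001]
contact_force: [-0.7, -0.6, 0.3]
grip_width: 0.0001
```

Request:
{"api": "drive_tool", "payload": {"commands": [{"tx": 0.57,"ty": 0.99,"tz": 0,"rx": 0,"ry": 0,"rz": 0,"grip": 1},{"tx": 0.57,"ty": 0.99,"tz": 0,"rx": 0,"ry": 0,"rz": 0,"grip": 1},{"tx": 0.57,"ty": 0.99,"tz": 0,"rx": 0,"ry": 0,"rz": 0,"grip": 1},{"tx": 0.57,"ty": 0.99,"tz": 0,"rx": 0,"ry": 0,"rz": 0,"grip": 1},{"tx": 0.57,"ty": 0.99,"tz": 0,"rx": 0,"ry": 0,"rz": 0,"grip": 1},{"tx": 0.57,"ty": 0.99,"tz": 0,"rx": 0,"ry": 0,"rz": 0,"grip": 1},{"tx": 0.57,"ty": 0.99,"tz": 0,"rx": 0,"ry": 0,"rz": 0,"grip": 1},{"tx": 0.57,"ty": 0.99,"tz": 0,"rx": 0,"ry": 0,"rz": 0,"grip": 1},{"tx": 0.57,"ty": 0.99,"tz": 0,"rx": 0,"ry": 0,"rz": 0,"grip": 1},{"tx": 0,"ty": 0,"tz": 0,"rx": 0,"ry": 0,"rz": 0,"grip": 1}]}}

```text
clock: 4.82
tcp_pos: [0.6374, -0.0104, 0.2311]
orientation: [-3.102, 0.489, 0.0]
contact_force: [-0.8, -0.2, -0.2]
grip_width: -0.0003
```

Request:
{"api": "drive_tool", "payload": {"commands": [{"tx": 0,"ty": 0.2,"tz": -0.96,"rx": 0,"ry": 0,"rz": 0,"grip": 1},{"tx": 0,"ty": 0,"tz": -0.96,"rx": 0,"ry": 0,"rz": 0,"grip": 1},{"tx": 0,"ty": 0,"tz": -0.96,"rx": 0,"ry": 0,"rz": 0,"grip": 1},{"tx": 0,"ty": 0,"tz": -0.96,"rx": 0,"ry": 0,"rz": 0,"grip": 1},{"tx": 0,"ty": 0,"tz": -0.96,"rx": 0,"ry": 0,"rz": 0,"grip": 1},{"tx": 0,"ty": 0,"tz": -0.96,"rx": 0,"ry": 0,"rz": 0,"grip": 1},{"tx": 0,"ty": 0,"tz": -0.96,"rx": 0,"ry": 0,"rz": 0,"grip": 1},{"tx": 0,"ty": 0,"tz": -0.96,"rx": 0,"ry": 0,"rz": 0,"grip": 1},{"tx": 0,"ty": 0,"tz": 0,"rx": 0,"ry": 0,"rz": 0,"grip": 1}]}}

```text
clock: 5.95
tcp_pos: [0.6354, -0.0093, 0.0757]
orientation: [3.102, -0.494, -0.005]
contact_force: [-1.0, 0.4, -0.3]
grip_width: -0.0
```

Request:
{"api": "drive_tool", "payload": {"commands": [{"tx": 0,"ty": -0.2,"tz": 0,"rx": 0,"ry": 0,"rz": 0,"grip": 1},{"tx": 0,"ty": -0.2,"tz": 0,"rx": 0,"ry": 0,"rz": 0,"grip": 1},{"tx": 0,"ty": -0.2,"tz": 0,"rx": 0,"ry": 0,"rz": 0,"grip": 1},{"tx": 0,"ty": -0.2,"tz": 0,"rx": 0,"ry": 0,"rz": 0,"grip": 1},{"tx": 0,"ty": -0.2,"tz": 0,"rx": 0,"ry": 0,"rz": 0,"grip": 1}]}}

```text
clock: 6.58
tcp_pos: [0.6368, -0.0296, 0.0779]
orientation: [-3.102, 0.495, -0.0]
contact_force: [0.3, 0.4, -0.6]
grip_width: -0.0003
```

Run:
```python
from bench import eyes
import cv2
a=eyes.grab_frame("scene")["frame"][120:280,150:350]; cv2.imwrite("pics/s1.png",cv2.resize(a,None,fx=3.5,fy=3.5,interpolation=cv2.INTER_CUBIC))
```

```text
(no output)
```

View pics/s1.png

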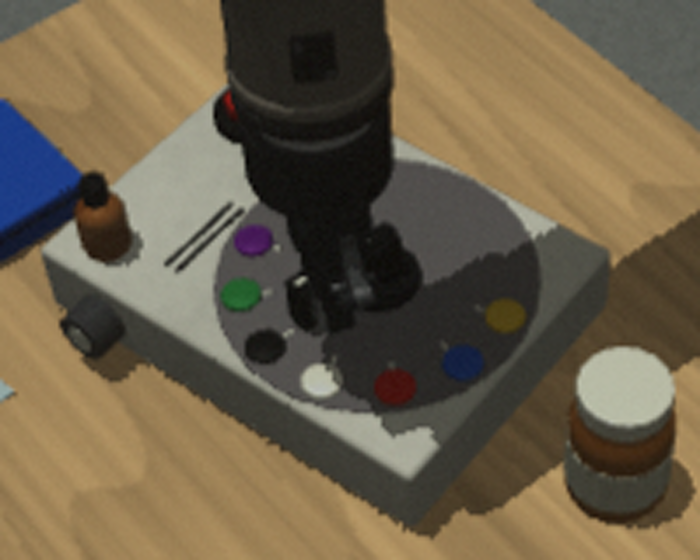

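The fingers are left of the lever (crop ~340,310), just about at contact. The bottle and jar are well clear.

Request:
{"api": "drive_tool", "payload": {"commands": [{"tx": 0,"ty": -0.15,"tz": 0,"rx": 0,"ry": 0,"rz": 0,"grip": 1},{"tx": 0,"ty": -0.15,"tz": 0,"rx": 0,"ry": 0,"rz": 0,"grip": 1},{"tx": 0,"ty": -0.15,"tz": 0,"rx": 0,"ry": 0,"rz": 0,"grip": 1}]}}

```text
clock: 7.0
tcp_pos: [0.637, -0.0378, 0.0778]
orientation: [-3.102, 0.493, -0.001]
contact_force: [1.5, 1.7, 0.5]
grip_width: -0.0002
```

Request:
{"api": "drive_tool", "payload": {"commands": [{"tx": 0,"ty": -0.15,"tz": 0,"rx": 0,"ry": 0,"rz": 0,"grip": 1},{"tx": 0,"ty": -0.15,"tz": 0,"rx": 0,"ry": 0,"rz": 0,"grip": 1}]}}

```text
clock: 7.25
tcp_pos: [0.6364, -0.0451, 0.0776]
orientation: [3.102, -0.495, -0.001]
contact_force: [-0.4, 0.5, -0.2]
grip_width: 0.0005
```

Run:
```python
from bench import eyes
import cv2
a=eyes.grab_frame("scene")["frame"][120:280,150:350]; cv2.imwrite("pics/s2.png",cv2.resize(a,None,fx=3.5,fy=3.5,interpolation=cv2.INTER_CUBIC))
```

```text
(no output)
```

View pics/s2.png

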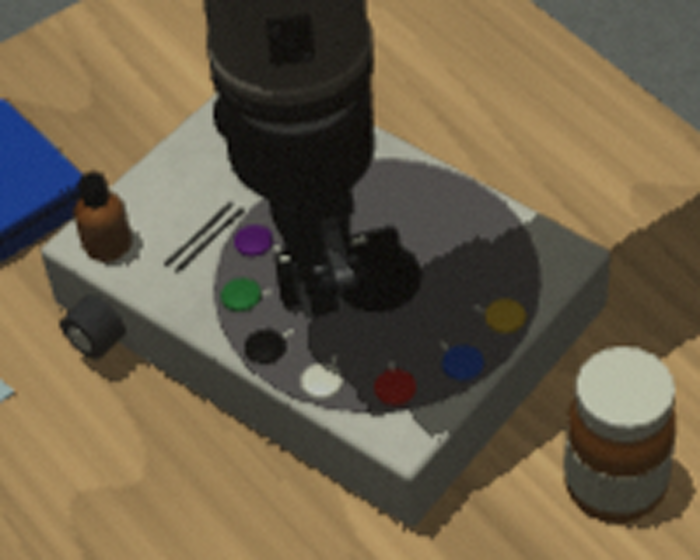

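Request:
{"api": "drive_tool", "payload": {"commands": [{"tx": 0,"ty": -0.1,"tz": 0,"rx": 0,"ry": 0,"rz": 0,"grip": 1},{"tx": 0,"ty": 0,"tz": 0,"rx": 0,"ry": 0,"rz": 0,"grip": 1}]}}

```text
clock: 7.55
tcp_pos: [0.6366, -0.0467, 0.0776]
orientation: [3.102, -0.495, -0.0]
contact_force: [-0.0, -0.9, 0.8]
grip_width: 0.0001
```

Request:
{"api": "drive_tool", "payload": {"commands": [{"tx": 0,"ty": 0.5,"tz": 0,"rx": 0,"ry": 0,"rz": 0,"grip": 1},{"tx": 0,"ty": 0.9,"tz": 0,"rx": 0,"ry": 0,"rz": 0,"grip": 1},{"tx": 0,"ty": 0.5,"tz": 0.9,"rx": 0,"ry": 0,"rz": 0,"grip": 1},{"tx": 0,"ty": 0,"tz": 0.9,"rx": 0,"ry": 0,"rz": 0,"grip": 1},{"tx": 0,"ty": 0,"tz": 0.9,"rx": 0,"ry": 0,"rz": 0,"grip": 1},{"tx": 0,"ty": 0,"tz": 0.9,"rx": 0,"ry": 0,"rz": 0,"grip": 1},{"tx": 0,"ty": 0,"tz": 0.9,"rx": 0,"ry": 0,"rz": 0,"grip": 1}]}}

```text
clock: 8.43
tcp_pos: [0.6368, -0.0089, 0.1693]
orientation: [3.102, -0.496, 0.001]
contact_force: [-0.4, -0.3, 0.2]
grip_width: 0.0001
```

Run:
```python
from bench import eyes
import cv2
for n,(y,x) in dict(scene=(120,150),top=(130,240)).items():
    a=eyes.grab_frame(n)["frame"][y:y+160,x:x+200]; cv2.imwrite(f"pics/{n}3.png",cv2.resize(a,None,fx=3.5,fy=3.5,interpolation=cv2.INTER_CUBIC))
```

```text
(no output)
```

View pics/scene3.png

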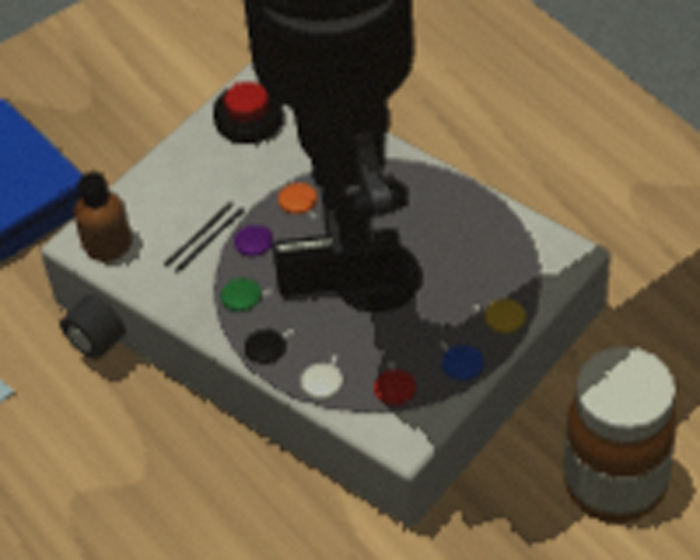

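View pics/top3.png

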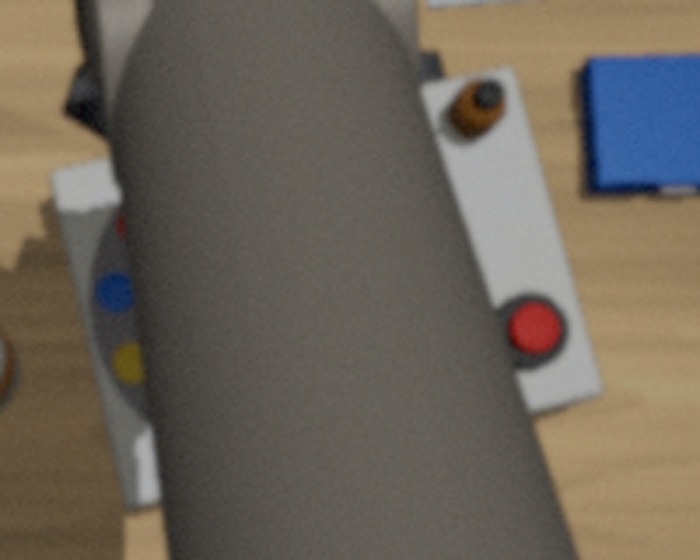

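The scene view shows the lever swung over towards the green cap, with the button up and the bystanders in place. I'll move above the button, then verify from the top view.

Request:
{"api": "drive_tool", "payload": {"commands": [{"tx": -0.33,"ty": -0.98,"tz": 0,"rx": 0,"ry": 0,"rz": 0,"grip": 1},{"tx": -0.33,"ty": -0.98,"tz": 0,"rx": 0,"ry": 0,"rz": 0,"grip": 1},{"tx": -0.33,"ty": -0.98,"tz": 0,"rx": 0,"ry": 0,"rz": 0,"grip": 1},{"tx": -0.33,"ty": -0.98,"tz": 0,"rx": 0,"ry": 0,"rz": 0,"grip": 1},{"tx": -0.33,"ty": -0.98,"tz": 0,"rx": 0,"ry": 0,"rz": 0,"grip": 1},{"tx": -0.33,"ty": -0.98,"tz": 0,"rx": 0,"ry": 0,"rz": 0,"grip": 1},{"tx": -0.33,"ty": -0.98,"tz": 0,"rx": 0,"ry": 0,"rz": 0,"grip": 1},{"tx": -0.33,"ty": -0.98,"tz": 0,"rx": 0,"ry": 0,"rz": 0,"grip": 1},{"tx": -0.33,"ty": -0.98,"tz": 0,"rx": 0,"ry": 0,"rz": 0,"grip": 1},{"tx": -0.33,"ty": -0.98,"tz": 0,"rx": 0,"ry": 0,"rz": 0,"grip": 1}]}}

```text
clock: 9.78
tcp_pos: [0.5703, -0.2056, 0.1677]
orientation: [3.102, -0.495, 0.0]
contact_force: [0.5, -0.6, 0.7]
grip_width: -0.0003
```

Run:
```python
from bench import eyes
from h import *
import cv2
for n,(y,x) in dict(scene=(120,150),top=(130,240)).items():
    f=eyes.grab_frame(n);a=f["frame"][y:y+160,x:x+200]; cv2.imwrite(f"pics/{n}4.png",cv2.resize(a,None,fx=3.5,fy=3.5,interpolation=cv2.INTER_CUBIC))
    if n=="scene":
        for u,v in((276,243),(330,240)): print(ray(f,150+u/3.5,120+v/3.5,.098))
```

```text
[ 0.63569777 -0.08251665  0.098     ]
[ 0.61097859 -0.06425054  0.098     ]
```

View pics/scene4.png

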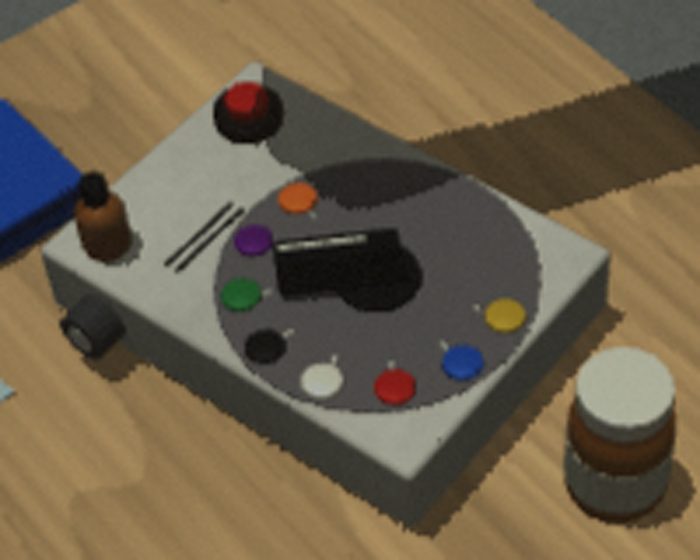

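View pics/top4.png

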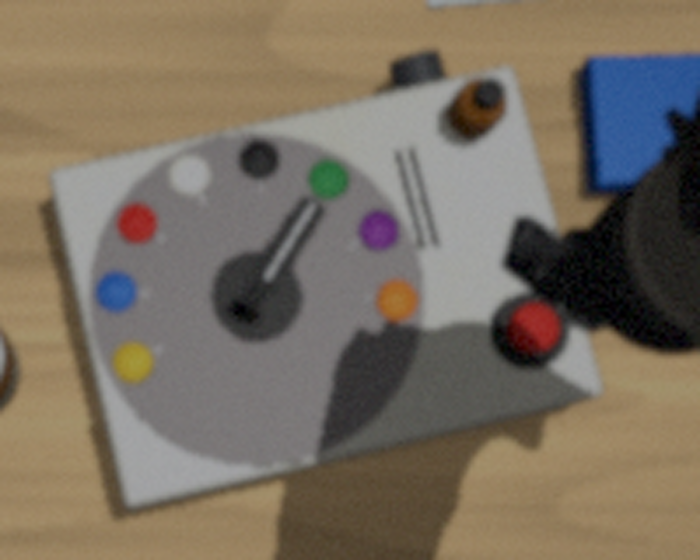

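Run:
```python
from bench import eyes,status
import numpy as np,cv2
p=status.get_obs()["tcp_pos"]
out=[]
for n in("scene","top"):
    f=eyes.grab_frame(n);q=np.linalg.inv(f["T"])@np.r_[p,1];u=f["fx"]*q[0]/q[2]+f["cx"];v=f["fy"]*q[1]/q[2]+f["cy"];print(n,u,v)
    a=f["frame"].copy();cv2.drawMarker(a,(round(u),round(v)),(0,255,0),0,8,1)
    x=int(u)-80;y=max(0,int(v)-90);out.append(cv2.resize(a[y:y+160,x:x+160],(400,400)))
cv2.imwrite("pics/t5.png",np.hstack(out))
```

```text
scene 215.28855219062166 115.93868172349033
top 406.08167075307045 217.72835066009972
```

View pics/t5.png

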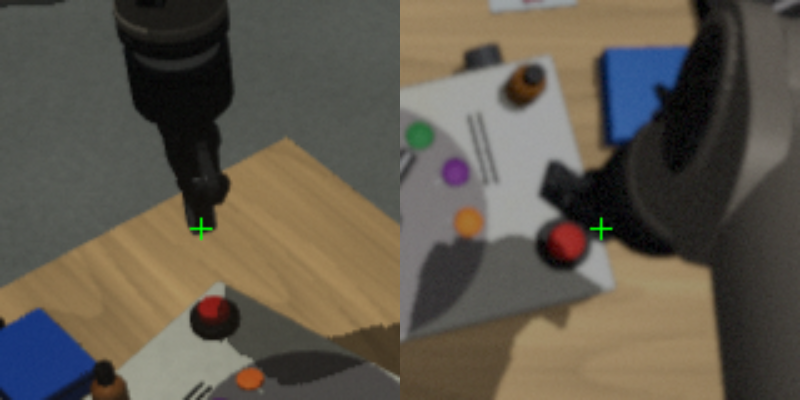

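The lever is in the green click: top view line from (270,278) to (320,203), aimed at the cap at (328,180). The TCP sits over the button in both views, so I'll press.

Request:
{"api": "drive_tool", "payload": {"commands": [{"tx": 0,"ty": 0,"tz": -0.98,"rx": 0,"ry": 0,"rz": 0,"grip": 1},{"tx": 0,"ty": 0,"tz": -0.98,"rx": 0,"ry": 0,"rz": 0,"grip": 1},{"tx": 0,"ty": 0,"tz": -0.98,"rx": 0,"ry": 0,"rz": 0,"grip": 1},{"tx": 0,"ty": 0,"tz": -0.9,"rx": 0,"ry": 0,"rz": 0,"grip": 1},{"tx": 0,"ty": 0,"tz": -0.15,"rx": 0,"ry": 0,"rz": 0,"grip": 1},{"tx": 0,"ty": 0,"tz": -0.15,"rx": 0,"ry": 0,"rz": 0,"grip": 1},{"tx": 0,"ty": 0,"tz": 0,"rx": 0,"ry": 0,"rz": 0,"grip": 1}]}}

```text
clock: 10.85
tcp_pos: [0.5711, -0.2043, 0.0853]
orientation: [3.102, -0.495, 0.001]
contact_force: [0.1, -0.1, 0.2]
grip_width: 0.0001
```

Request:
{"api": "drive_tool", "payload": {"commands": [{"tx": 0,"ty": 0,"tz": -0.1,"rx": 0,"ry": 0,"rz": 0,"grip": 1},{"tx": 0,"ty": 0,"tz": -0.1,"rx": 0,"ry": 0,"rz": 0,"grip": 1}]}}

```text
clock: 11.1
tcp_pos: [0.571, -0.2044, 0.0813]
orientation: [3.102, -0.495, 0.002]
contact_force: [0.5, 0.3, 2.6]
grip_width: -0.0004
```

Request:
{"api": "drive_tool", "payload": {"commands": [{"tx": 0,"ty": 0,"tz": -0.1,"rx": 0,"ry": 0,"rz": 0,"grip": 1},{"tx": 0,"ty": 0,"tz": -0.1,"rx": 0,"ry": 0,"rz": 0,"grip": 1}]}}

```text
clock: 11.35
tcp_pos: [0.5711, -0.2044, 0.0772]
orientation: [3.102, -0.495, 0.001]
contact_force: [-0.4, 0.6, 2.7]
grip_width: 0.0001
```

Request:
{"api": "drive_tool", "payload": {"commands": [{"tx": 0,"ty": 0,"tz": -0.05,"rx": 0,"ry": 0,"rz": 0,"grip": 1},{"tx": 0,"ty": 0,"tz": -0.05,"rx": 0,"ry": 0,"rz": 0,"grip": 1}]}}

```text
clock: 11.6
tcp_pos: [0.5711, -0.2045, 0.0759]
orientation: [3.102, -0.495, 0.001]
contact_force: [-4.0, 1.1, 16.2]
grip_width: -0.0001
```

Request:
{"api": "drive_tool", "payload": {"commands": [{"tx": 0,"ty": 0,"tz": -0.03,"rx": 0,"ry": 0,"rz": 0,"grip": 1},{"tx": 0,"ty": 0,"tz": 0,"rx": 0,"ry": 0,"rz": 0,"grip": 1}]}}

```text
clock: 11.85
tcp_pos: [0.5711, -0.2045, 0.076]
orientation: [3.102, -0.495, 0.001]
contact_force: [-5.0, 1.3, 15.6]
grip_width: 0.0001
```

Run:
```python
from bench import eyes
import cv2,numpy as np
f=eyes.grab_frame("scene");a=f["frame"][100:240,150:330]; cv2.imwrite("pics/s6.png",cv2.resize(a,None,fx=4,fy=4,interpolation=cv2.INTER_CUBIC))
```

```text
(no output)
```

View pics/s6.png

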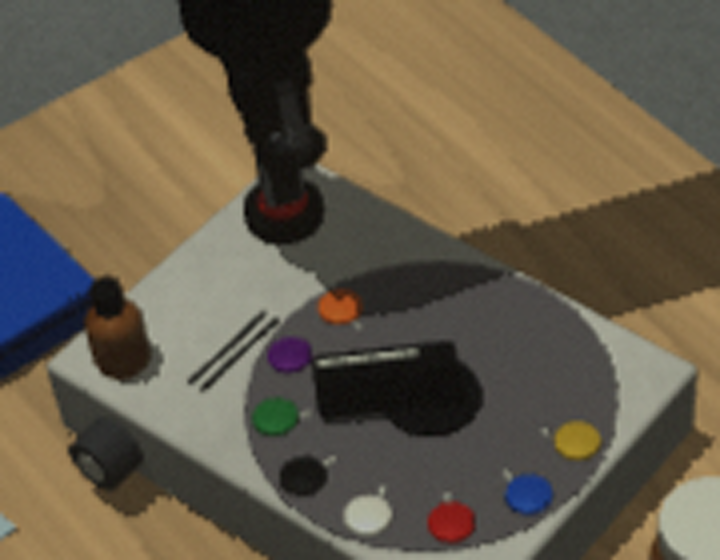

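Request:
{"api": "drive_tool", "payload": {"commands": [{"tx": 0,"ty": 0,"tz": 0.5,"rx": 0,"ry": 0,"rz": 0,"grip": 1},{"tx": 0,"ty": 0,"tz": 0.9,"rx": 0,"ry": 0,"rz": 0,"grip": 1},{"tx": 0,"ty": 0,"tz": 0.9,"rx": 0,"ry": 0,"rz": 0,"grip": 1},{"tx": 0,"ty": -0.9,"tz": 0.9,"rx": 0,"ry": 0,"rz": 0,"grip": 1},{"tx": -0.3,"ty": -0.9,"tz": 0.9,"rx": 0,"ry": 0,"rz": 0,"grip": 1},{"tx": -0.3,"ty": -0.9,"tz": 0.9,"rx": 0,"ry": 0,"rz": 0,"grip": 1},{"tx": -0.3,"ty": -0.9,"tz": 0.9,"rx": 0,"ry": 0,"rz": 0,"grip": 1},{"tx": -0.3,"ty": -0.9,"tz": 0,"rx": 0,"ry": 0,"rz": 0,"grip": 1},{"tx": 0,"ty": -0.9,"tz": 0,"rx": 0,"ry": 0,"rz": 0,"grip": 1},{"tx": 0,"ty": 0,"tz": 0,"rx": 0,"ry": 0,"rz": 0,"grip": 1}]}}

```text
clock: 13.15
tcp_pos: [0.5458, -0.3141, 0.1913]
orientation: [3.101, -0.499, -0.002]
contact_force: [0.0, 0.5, 0.4]
grip_width: 0.0003
```

Run:
```python
from bench import eyes
import cv2,numpy as np
f=eyes.grab_frame("top");a=f["frame"][130:290,220:480]; cv2.imwrite("pics/top7.png",cv2.resize(a,None,fx=3,fy=3,interpolation=cv2.INTER_CUBIC))
f=eyes.grab_frame("scene");b=f["frame"][100:240,150:350]; cv2.imwrite("pics/scene7.png",cv2.resize(b,None,fx=4,fy=4,interpolation=cv2.INTER_CUBIC))
for n in("scene","top"):
  f=eyes.grab_frame(n);D=f["range_z"];v,u=np.mgrid[:420,:560]
  P=np.stack([(u-f["cx"])/f["fx"]*D,(v-f["cy"])/f["fy"]*D,D],-1)@f["T"][:3,:3].T+f["T"][:3,3]
  m=np.hypot(P[...,0]-.5705,P[...,1]+.205)<.03
  Q=P[m];c=f["frame"][m];rr=np.hypot(Q[:,0]-.5705,Q[:,1]+.205)
  for lo in range(0,30,3):
    k=(rr*1000>=lo)&(rr*1000<lo+3)
    if k.any(): print(n,lo,np.round(np.percentile(Q[k,2],[10,50,90]),4),c[k].mean(0).round())
```

```text
scene 0 [0.0813 0.0817 0.083 ] [ 23.  28. 130.]
scene 3 [0.0801 0.083  0.0839] [ 22.  27. 129.]
scene 6 [0.0813 0.0827 0.0842] [ 23.  28. 129.]
scene 9 [0.0811 0.0831 0.0839] [ 31.  37. 126.]
scene 12 [0.0721 0.0792 0.0832] [22. 27. 70.]
scene 15 [0.072  0.0743 0.0804] [17. 20. 35.]
scene 18 [0.0646 0.0725 0.0742] [25. 29. 32.]
scene 21 [0.0602 0.0655 0.0719] [42. 48. 49.]
scene 24 [0.0591 0.0611 0.0633] [115. 128. 127.]
scene 27 [0.0588 0.0609 0.0626] [129. 143. 142.]
top 0 [0.0797 0.0823 0.0835] [ 39.  43. 147.]
top 3 [0.0797 0.0816 0.0832] [ 37.  41. 146.]
top 6 [0.0797 0.0817 0.0833] [ 36.  40. 145.]
top 9 [0.0792 0.0815 0.0832] [ 32.  36. 134.]
top 12 [0.0712 0.078  0.0815] [31. 33. 86.]
top 15 [0.0698 0.0718 0.0737] [45. 46. 60.]
top 18 [0.0683 0.0715 0.0733] [62. 63. 65.]
top 21 [0.0578 0.0608 0.071 ] [102. 105. 104.]
top 24 [0.0574 0.0599 0.0619] [139. 142. 141.]
top 27 [0.0574 0.0598 0.0623] [143. 146. 145.]
```

View pics/top7.png

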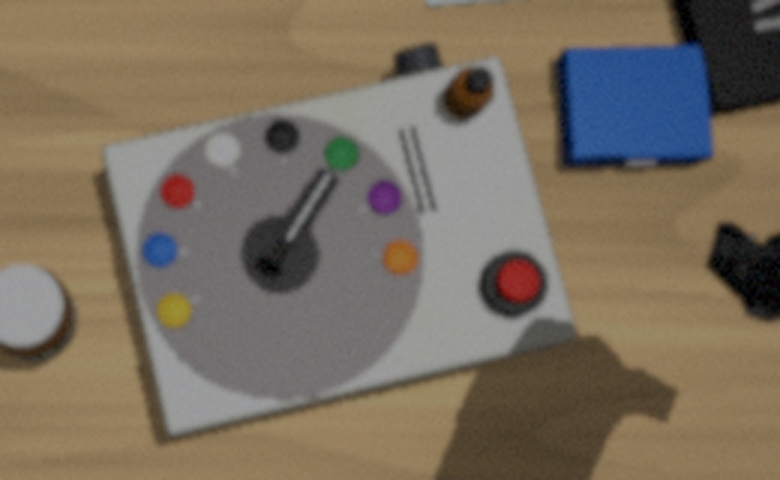

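View pics/scene7.png

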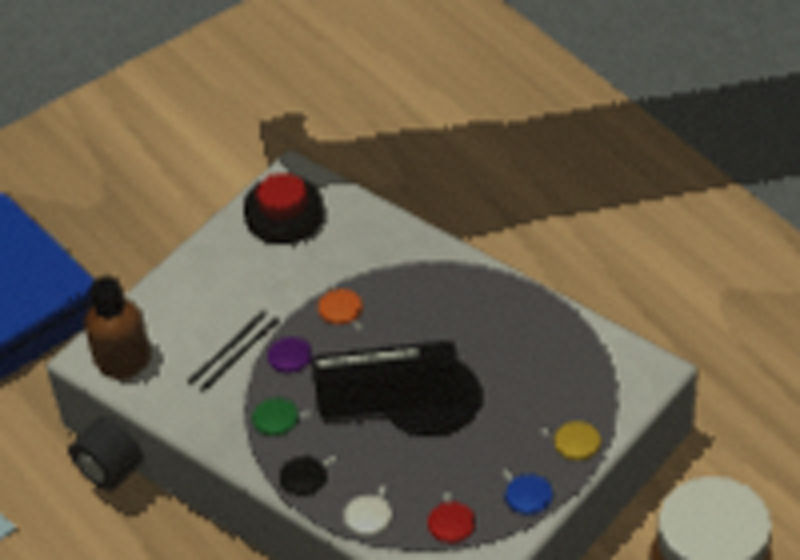

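The housing top measures about 72 mm. The stop at a TCP height of 76 mm was therefore the button's own bottom (82 − 6 mm), not the rim. The button is up again, the lever is at green and the bystanders haven't moved.

```bash
python3 -c "
from bench import workorder
print(workorder.hand_in())"
```

```text
the job is handed in; nothing more can be done
None
```

I turned the selector one click, from black to green, by pushing its left side with the closed fingertips. Then I pressed the lamp button fully down, let it spring back and handed the job in after about 13 s; the hand-in gave no verdict.

- **Lever:** the push force peaked at about 2 N and fell to nothing as the lever snapped over. Both cameras showed it pointing at the green cap before the press and again afterwards.
- **Button:** the fingertip stopped at 76 mm with about 16 N. The button top measures 82–83 mm with 6 mm of travel and the housing rim 72 mm, so the button was at its own bottom stop. Afterwards its top measured about 82 mm again, so it is back up.
- **Jar, bottle and slide box:** they look unmoved by eye in the pictures. I did not measure their positions again.
- **Robot:** the arm is clear of everything, with the force reading at zero within noise.

One minor hitch: the first two move calls were refused as invalid and moved nothing. I then listed every field and used values below 1, and the moves were accepted. No check failed or disagreed.

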